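# Seat a flat bar in the welding jig and snap the toggle clamp shut

## Task

Slide the flat steel bar along its channel in the welding jig until it is fully home, with the sprung pin of the end stop pushed right in, but do not ram the stop. Then push the toggle clamp's lever over until it snaps shut and its pad holds the bar down there. Be gentle on the lever, and leave the other things on the bench where they are.

Things in the scene. Friction and masses are not known exactly. Their poses are not given: they have to be found in the camera images.
- jig: Welding jig bolted to the bench, a dark steel plate 12 mm thick. Origin at bench height on the centre line of the bar's channel; jig z up, y along the channel to the end stop, x across. The plate spans jig x -105 to 65, y -175 to 155 mm; the bar lies on its top. Two guide rails (8 mm high, 14 wide, inner faces 34 mm apart) run from jig y -50 to 100 mm; before that the plate is open.
- stop: End stop block on the jig, 50 x 22 x 34 mm, origin under its centre, face to the bar at jig y 130 mm. From it a brass screw with a sprung pin in its head points at the bar, 19.5 mm over the bench. The screw is set anew each time and not measured: a bar fully home ends somewhere 1 to 23 mm before the face, its end flat on the screw head. Never press the screw with over 25 N.
- stop_pin (a joint): The sprung pin in the stop screw's head: 0 = out, 0.005 m = pushed in flush with the head, where the bar is stopped. Its spring is very light (about 0.5 N), less than the bar's friction on the plate, so the bar stays where it is left.
- bar_center (a point): The loose flat steel bar, 30 wide (x) x 160 long (y) x 12 mm thick, about 0.45 kg; this point is at its middle, half-way up. It lies flat on the jig's plate about along jig y, its front part between the rails, its rear end on the open plate, some centimetres short of the stop. Sliding it takes about 2 to 5 N.
- clamp_lever (a joint): Toggle clamp's lever, rad: 0 = open (leans 0.5 rad to jig -x, arm and pad raised), about 1 = shut (leans 0.5 rad to +x, rubber pad on the bar). Over-centre: resists with 6 to 10 N at the tip, less towards the middle (0.5), then snaps over by itself and holds the bar with some 10 N. Pivot along jig y at jig x -55, y 35 mm, 55 mm above the bench. Never press it with over 25 N.
- lever_tip (a point): Centre of the top end of the clamp's lever, 100 mm from its pivot. The lever's rubber grip is 22 mm wide (along jig y) and 15 mm thick and takes the last 62 mm of the lever. To close, it is pushed towards jig +x.
- hammer: Bystander: hammer lying beyond the jig.
- screwdriver: Bystander: screwdriver lying beyond the jig.
- wrench: Bystander: spanner lying to the left of the jig, past the end stop.
- c_clamp: Bystander: C-clamp lying to the right of the jig.
- die_grinder: Bystander: die grinder, a cylinder 60 mm thick and 250 mm long, lying on the right of the bench.
- square: Bystander: engineer's square, about 15 mm high, lying just to the right of the jig.
- mug: Bystander: mug 95 mm high, at the far left of the bench.
Things that resemble listed ones, but are neither listed nor needed, are in the scene too. What is shaped like the part that bears bar_center but black or orange is not meant.

How it is judged (in metres and radians):
On the way, in this order (a step that is already met when the one before it is completed fails the run):
1. the bar is fully home (stop pin at least 3.8 mm in of its 5 mm) while the clamp is still open (value of joint stop_pin above 0.0038 m and value of joint clamp_lever below 0.25 rad), for 0.2 s.
2. the clamp's lever has snapped shut on the bar (value of joint clamp_lever above 0.93 rad and contact force between clamp_lever and bar above 3 N), for 0.2 s.
At the end, for the whole second after the job is handed in: The bar is home against the end stop (pin at least 3.5 mm in of its 5 mm), the lever is shut (beyond 0.93 rad) with its pad pressing on the bar (over 3 N), and the bar is at rest (all of step 2 and value of joint stop_pin above 0.0035 m and linear speed of bar below 0.01 m/s); the robot touches nothing.
It fails at once if the stop's screw is pressed with more than 25 N (contact force between bar and stop_screw above 25 N).
It fails at once if the robot presses the lever with more than 25 N (contact force between the arm and clamp_lever above 25 N).
It fails at once if a bystander is moved more than 25 mm (distance of any of hammer, screwdriver, wrench, c_clamp, die_grinder, square, mug from where it was at the start of the episode above 0.025 m).
It also fails if it takes over 54 s, if anything falls off the work surface, if the arm or the gripper's body presses on something with over 40 N, if the wrist force passes 120 N, or if a joint passes its speed limit or range.

## Robot

A 6-joint arm with a two-finger parallel gripper is mounted at the origin on the work surface. World frame = base frame: x ahead of the robot, y to its left, z up, the work surface at z = 0. Lengths are in m, angles in degrees, forces in N, time in s.
With the tool pointing down it reaches from about 0.35 to 0.975 m from the base axis. Payload 4.9 kg.
Tool frame: the origin (TCP) lies midway between the tips of the shut fingers; the grasp point (between the pads) lies 19 mm behind it; z points along the fingers, y is the direction in which the jaws open and shut (so a half turn about z gives the same grasp; the last joint's range is limited). The gripper opens to 85 mm and grips with 20 to 120 N. Pads are 22 mm wide; open, the fingers measure 114 mm over their backs; the gripper's body (76 mm by 85 mm) begins 54 mm behind the grasp point. The pads swing forward as they close: fully open they stand 13 mm farther back than shut.
Start: joints at [65.661, 3.019, 92.412, -0, 84.569, -6.818], TCP at [0.188, 0.596, 0.231] pointing down, gripper open.
Joint ranges: [-172.51, 172.51], [-57.92, 126.97], [3.15, 148.05], [-58.71, 238.71], [5.1, 150.11], [-179.66, 179.66]. Speed limits (degrees/s): [147.25, 147.25, 180, 180, 180, 180].

## Interface

Orientations are given as a 3x3 rotation matrix whose columns are the frame's x, y, z axes.
In Python, from bench import bot, viewer gives the robot as it stands.
- The arm moves only by the shell command python3 -m inch 'ROWS'. ROWS is text: rows parted by semicolons, each of 7 numbers parted by spaces: the shift along the tool's x, y, z in mm, then the turn, a rotation vector about the tool's x, y, z in degrees, then the gripper command: -1 is shut, 1 is fully open, values between are in proportion. A call has exactly 8 rows; each row is the pose to reach, as a shift and turn from the pose measured when the call began, along the tool's axes at that moment; what a row does not reach only later rows make up. A row lasts 1/10 s, in which the tool goes at most 50 mm and 8.59 degrees, less where a joint would pass 70% of its speed; a pose out of reach is approached as far as the arm can. A call with a gripper value outside its range is refused whole. The fingers move at their own pace and stop on an object; the grip force is fixed at half the most. Time passes only in rows, so rows that repeat a pose let the fingers close, or fill a call up. It gives the time, the measured TCP pose, the force and the opening at its end, in the units of the state.
- bot.get_obs(): the state, without advancing time (a new reading comes with each control period).
- viewer.grab_frame(name): name is "scene" or "top" or "wrist"; returns a dict with "pixels" (420x560x3 uint8, blue, green, red), "fx", "fy", "cx", "cy" (pixels), "R" (3x3) and "t" (3): a world point X has camera coordinates R X + t. Camera axes: x right, y down, z forward; pixel columns grow to the right and rows downward; lengths in m; the calibration is good to about 2 mm. The wrist camera is an equidistant fisheye: a pixel r from the principal point sees the ray r / f radians off the axis. A picture is of the moment at which its call begins. There is no depth.
- bot.sign_off(): hands the job in, once; it reports no verdict.
The state is a dict: "t": time; "joint_pos": joint angles; "qd": joint speeds; "joint_efforts": joint torques, N m; "tcp_pos": TCP position; "tool_rot": TCP orientation; "ft_force": force on the tool from outside, world axes, zero at the start; "ft_torque": the same for the moment, N m; "grip_width": finger opening in m.
Only numpy, scipy, OpenCV 4.12 (cv2) and the standard library are available. Lean on these libraries where they do the work, as an engineer would, in place of code of your own. Each camera call takes 0.05 s, during which the arm holds its last target.

## Working session

There is one attempt and no reset: what is moved stays moved. The work goes in short steps, Python scripts to look and compute and a shell command to move; the robot and the scene stay as the last step left them, time stands still between calls to the robot, and variables do not carry over. Pictures are saved under pics/ and viewed, and the job is handed in when it is done.

```bash
ls; mkdir -p pics; cat > h.py <<'E'
import numpy as np, cv2
from bench import bot, viewer
def grab(n,f):
    d=viewer.grab_frame(n); cv2.imwrite('pics/'+f+'.png',d['pixels'])
    import pickle; pickle.dump(d,open('pics/'+f+'.pkl','wb')); return d
def load(f):
    import pickle; return pickle.load(open('pics/'+f+'.pkl','rb'))
def ray(d,u,v,fish=False):
    R=np.array(d['R']);t=np.array(d['t'])
    a=np.array([(u-d['cx'])/d['fx'],(v-d['cy'])/d['fy']])
    if fish:
        r=np.linalg.norm(a); c=np.array([*(a/max(r,1e-9)*np.sin(r)),np.cos(r)])
    else: c=np.array([*a,1.])
    return -R.T@t, R.T@c
def onz(d,u,v,z,fish=False):
    o,r=ray(d,u,v,fish); return o+r*(z-o[2])/r[2]
def proj(d,X):
    c=np.array(d['R'])@X+np.array(d['t']); return c[0]/c[2]*d['fx']+d['cx'],c[1]/c[2]*d['fy']+d['cy']
E
python3 - <<'E'
from h import *
for n in("scene","top","wrist"): 
    d=grab(n,n+'0'); print(n,d['fx'],d['cx'],d['cy'],(-np.array(d['R']).T@d['t']).round(3))
o=bot.get_obs(); print(o['t'],o['tcp_pos'],np.array(o['tool_rot']).round(3),o['ft_force'])
E
```

```text
pics
scene 409.7405060960902 274.65408753152525 212.51507716040862 [1.656 0.055 0.964]
top 454.8697678694414 281.4525838517451 207.3862492043802 [ 0.435 -0.043  1.279]
wrist 325.19226210127806 286.37855734893435 212.47734902518454 [0.12  0.618 0.373]
0.15 [0.18796532 0.59556221 0.2303273 ] [[-0.954  0.301 -0.001]
 [ 0.301  0.954 -0.001]
 [ 0.    -0.002 -1.   ]] [-0.57134758 -0.01591881  0.00513289]
```

View pics/scene0.png

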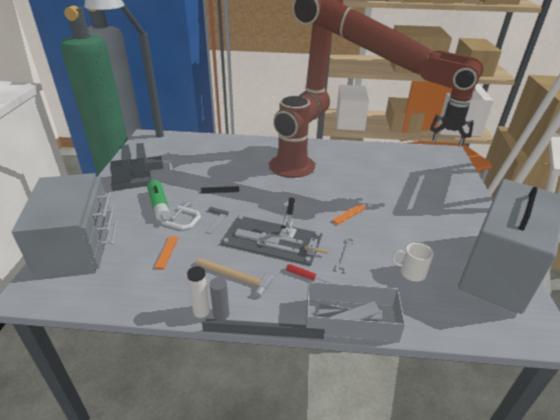

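View pics/top0.png

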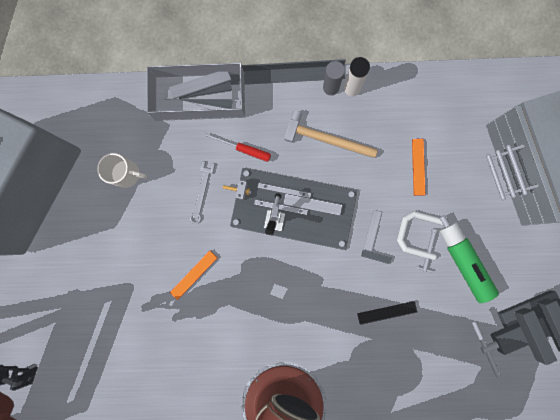

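View pics/wrist0.png

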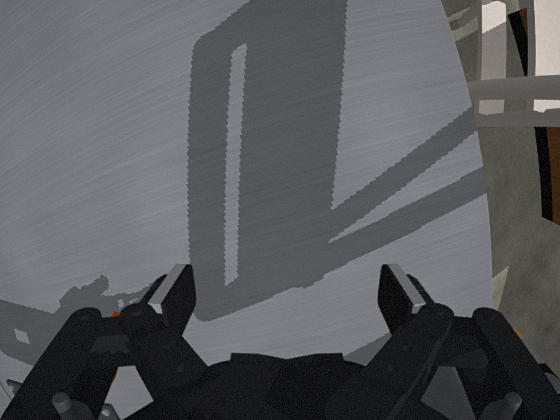

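The top view (up = +x, left = +y) shows the jig at about (295,207). The stop is on its left at (240,188), the bar's rear end at (343,210), and the clamp lever tip at (270,228). I'll zoom in next.

```bash
python3 - <<'E'
from h import *
d=load('top0'); p=d['pixels'][160:255,220:365]
cv2.imwrite('pics/topz.png',cv2.resize(p,None,fx=5.5,fy=5.5,interpolation=cv2.INTER_CUBIC))
d=load('scene0'); p=d['pixels'][190:270,215:335]
cv2.imwrite('pics/scenez.png',cv2.resize(p,None,fx=6.5,fy=6.5,interpolation=cv2.INTER_CUBIC))
E
```

```text
(no output)
```

View pics/topz.png

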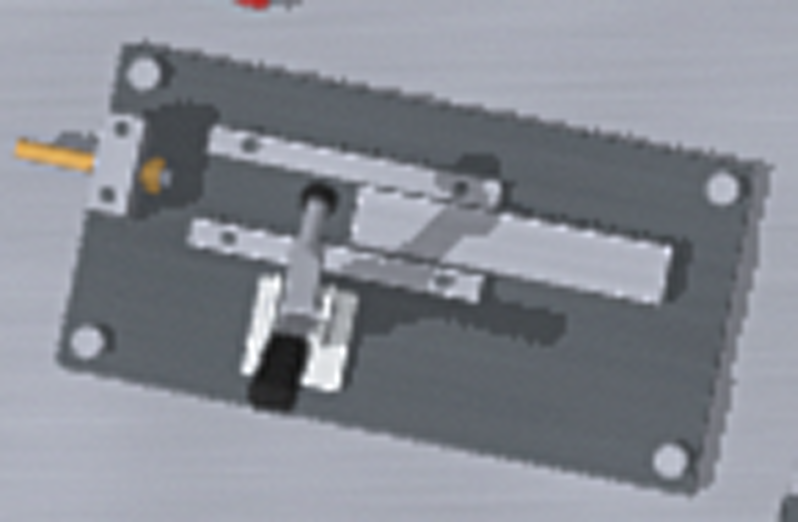

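View pics/scenez.png

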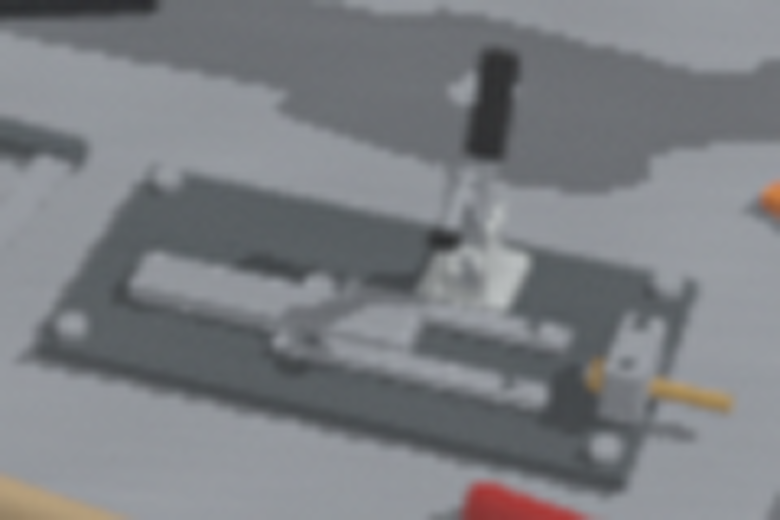

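```bash
cat >> h.py <<'E'
def z2(u,v,z,d=None): 
    return onz(d or load('top0'),u/5.5+220-.4,v/5.5+160-.4,z)
def rigid(J,W):
    J=np.array(J,float);W=np.array(W)[:,:2]
    jc=J.mean(0);wc=W.mean(0);U,S,V=np.linalg.svd((J-jc).T@(W-wc)); R=(V.T@np.diag([1,np.linalg.det(V.T@U.T)])@U.T)
    return R,wc-R@jc
E
python3 - <<'E'
from h import *
J=np.array([(65,155),(65,-175),(-105,-175),(-105,155)])/1e3
W=[z2(*p,.012) for p in[(123,45),(760,163),(697,490),(60,362)]]
# rail tops z=.020 : inner/outer corners
R,t=rigid(J,W); print('corners',t,np.degrees(np.arctan2(R[1,0],R[0,0])), (np.array(W)[:,:2]-(J@R.T+t)).round(4).tolist())
def inj(p): return ((R.T@(p[:2]-t))*1e3).round(1)
for n,p in dict(railR_TL=(213,127),railR_BL=(208,150),railR_TR=(500,182),railR_BR=(496,207),railL_TL=(193,218),railL_BL=(189,243),railL_BR=(478,301),railL_TR=(484,276)).items(): print(n,inj(z2(*p,.020)))
for n,p in dict(rearR=(671,245),rearL=(660,303),frontR=(359,187)).items(): print(n,inj(z2(*p,.024)))
for n,p in dict(s1=(142,120),s2=(125,214),s3=(90,210),s4=(107,115)).items(): print(n,inj(z2(*p,.046)))
print('screw head',inj(z2(168,178,.0195)), inj(z2(145,176,.0195)))
d=load('top0'); s=load('scene0')
# lever tip predicted
for q in (0,):
  a=-.5+q; X=np.array([*(R@[-.055+.1*np.sin(a),.035]+t),.055+.1*np.cos(a)]); print('tip',X); u,v=proj(d,X);print((u-220)*5.5,(v-160)*5.5); u,v=proj(s,X);print((u-215)*6.5,(v-190)*6.5)
print(R,t)
E
```

```text
corners [ 0.56154864 -0.03710625] -12.66817833578303 [[-0.0021, 0.0007], [-0.0007, -0.0003], [0.0008, 0.0007], [0.0019, -0.0012]]
railR_TL [ 29.  100.6]
railR_BL [ 16.9 100.8]
railR_TR [ 28.9 -47.8]
railR_BR [ 16.1 -48.2]
railL_TL [-18.5 101.4]
railL_BL [-31.4 100.9]
railL_BR [-32.4 -48.2]
railL_TR [-19.4 -48.8]
rearR [  13.4 -137.8]
rearL [ -16.3 -137.8]
frontR [12.5 21.6]
s1 [ 22.6 133.3]
s2 [-25.2 132.2]
s3 [-26.5 149.8]
s4 [ 21.8 151. ]
screw head [ -0.9 118. ] [ -2.1 129.7]
tip [0.46878772 0.01961748 0.14275826]
273.0712826490609 397.6500150672328
497.1545408747054 51.1631756680259
[[ 0.97565649  0.21930437]
 [-0.21930437  0.97565649]] [ 0.56154864 -0.03710625]
```

```bash
cat >> h.py <<'E'
RJ=np.array([[0.97565649,0.21930437],[-0.21930437,0.97565649]]); TJ=np.array([0.56154864,-0.03710625])+RJ@[-.0012,.0013]
from scipy.spatial.transform import Rotation as Ro
def wrld(x,y,z): return np.array([*(RJ@[x/1e3,y/1e3]+TJ),z/1e3])
def injig(X): return np.array([*(RJ.T@(np.array(X[:2])-TJ)),X[2]])*1e3
def go(x,y,z):
    o=bot.get_obs();T=np.array(o['tool_rot']);p=np.array(o['tcp_pos'])
    Rt=np.eye(3);Rt[:2,:2]=RJ; Rt=Rt@np.diag([-1,1,-1])
    print('now',injig(p).round(1),'shift',(T.T@(wrld(x,y,z)-p)*1e3).round(1),'rot',np.degrees(Ro.from_matrix(T.T@Rt).as_rotvec()).round(2),'F jig',(RJ.T@np.array(o['ft_force'])[:2]).round(2),'Fz',round(o['ft_force'][2],2),'t',round(o['t'],2),'w',o['grip_width'])
E
python3 - <<'E'
from h import *
go(0,-165,200); go(0,-165,17)
E
```

```text
now [-502.   534.   230.3] shift [-559.4 -654.    31.2] rot [-0.09 -0.02 -4.85] F jig [-0.55 -0.14] Fz 0.01 t 0.15 w 0.08570601330402694
now [-502.   534.   230.3] shift [-559.4 -653.7  214.2] rot [-0.09 -0.02 -4.85] F jig [-0.55 -0.14] Fz 0.01 t 0.15 w 0.08570601330402694
```

```bash
r="-1"; python3 -m inch '-559 -654 31 0 0 -4.85 -1; -559 -654 31 0 0 -4.85 -1; -559 -654 31 0 0 -4.85 -1; -559 -654 31 0 0 -4.85 -1; -559 -654 31 0 0 -4.85 -1; -559 -654 31 0 0 -4.85 -1; -559 -654 31 0 0 -4.85 -1; -559 -654 31 0 0 -4.85 -1'
python3 -c "
from h import *
go(0,-165,120)"
```

```text
t: 0.95
tcp_pos: [0.3443, 0.2261, 0.2167]
tool_rot: [[-0.976, 0.219, -0.0], [0.219, 0.976, -0.001], [-0.0, -0.001, -1.0]]
ft_force: [1.0, 0.2, -0.4]
grip_width: -0.0001
now [-268.5  207.9  216.7] shift [-268.2 -373.    97.2] rot [-0.07  0.01  0.04] F jig [0.96 0.45] Fz -0.4 t 0.95 w -0.00013536874225734857
```

```bash
python3 -m inch '-268 -373 17 0 0 0 -1; -268 -373 17 0 0 0 -1; -268 -373 17 0 0 0 -1; -268 -373 17 0 0 0 -1; -268 -373 17 0 0 0 -1; -268 -373 17 0 0 0 -1; -268 -373 17 0 0 0 -1; -268 -373 50 0 0 0 -1'
python3 -c "
from h import *
go(0,-165,17)"
```

```text
t: 1.75
tcp_pos: [0.501, -0.1406, 0.1903]
tool_rot: [[-0.976, 0.22, 0.004], [0.22, 0.976, -0.003], [-0.005, -0.002, -1.0]]
ft_force: [0.0, 0.3, 0.6]
grip_width: -0.0
now [ -35.2 -115.5  190.3] shift [-34.4 -49.1 173.6] rot [-0.12  0.27 -0.01] F jig [-0.03  0.34] Fz 0.6 t 1.75 w -3.2772054836489215e-05
```

```bash
python3 -m inch '-34 -49 10 0 0 0 -1; -34 -49 50 0 0 0 -1; -34 -49 90 0 0 0 -1; -34 -49 130 0 0 0 -1; -34 -49 140 0 0 0 -1; -34 -49 140 0 0 0 -1; -34 -49 140 0 0 0 -1; -34 -49 140 0 0 0 -1'
python3 -c "
from h import *
d=grab('wrist','w1');d=grab('top','t1')
p=d['pixels'][160:255,240:385]
cv2.imwrite('pics/t1z.png',cv2.resize(p,None,fx=5.5,fy=5.5,interpolation=cv2.INTER_CUBIC))
go(0,-165,17)"
```

```text
t: 2.55
tcp_pos: [0.5259, -0.1971, 0.0536]
tool_rot: [[-0.976, 0.219, 0.009], [0.219, 0.976, -0.005], [-0.01, -0.003, -1.0]]
ft_force: [0.6, -0.4, 0.5]
grip_width: -0.0002
now [   1.1 -165.2   53.1] shift [ 1.4  0.3 36.1] rot [-0.18  0.51 -0.  ] F jig [ 0.44 -0.66] Fz 0.56 t 2.65 w 0.0001635820989224377
```

View pics/w1.png

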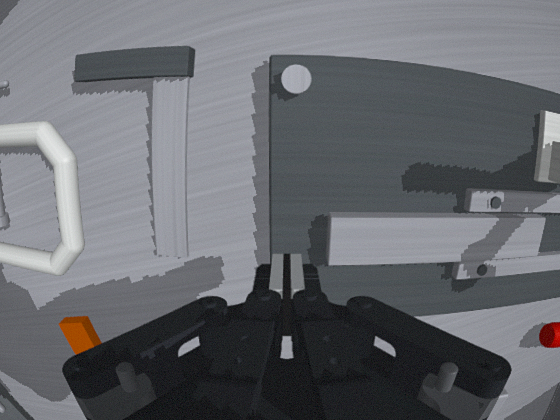

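View pics/t1z.png

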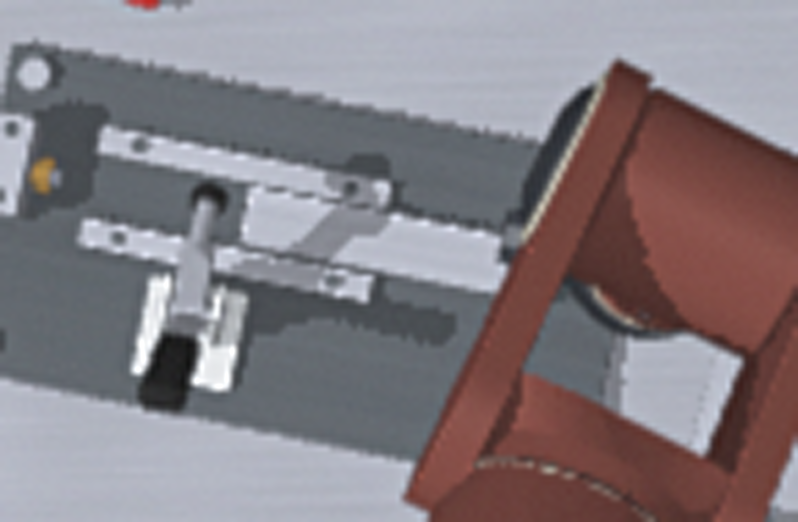

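```bash
python3 -c "
from h import *
w=load('w1')
for p in [(331,213),(329,264),(546,217)]: print(injig(onz(w,*p,.024,True)).round(1))
for p in [(470,189),(467,211),(454,263),(452,277)]: print('rail',injig(onz(w,*p,.020,True)).round(1))
t=load('t1')
"
```

```text
[ -19.7 -140.3   24. ]
[  11.6 -140.    24. ]
[-17.   19.4  24. ]
rail [-34.2 -51.6  20. ]
rail [-20.  -51.6  20. ]
rail [ 15.8 -54.6  20. ]
rail [ 26.3 -53.8  20. ]
```

```bash
python3 -m inch '2 0 15 0 0 0 -1; 2 0 25 0 0.25 0 -1; 2 0 33 -0.2 0.5 0 -1; 2 0 36 -0.2 0.5 0 -1; 2 4 36 -0.2 0.5 0 -1; 2 6 36 -0.2 0.5 0 -1; 2 8 36 -0.2 0.5 0 -1; 2 8 36 -0.2 0.5 0 -1'
python3 -c "
from h import *
d=grab('wrist','w2')
go(-1,-60,17)"
```

```text
t: 3.45
tcp_pos: [0.526, -0.1887, 0.0175]
tool_rot: [[-0.976, 0.219, 0.001], [0.219, 0.976, -0.0], [-0.001, 0.0, -1.0]]
ft_force: [0.6, 0.3, -0.1]
grip_width: 0.0002
now [  -0.3 -157.1   17.5] shift [ 0.7 97.1  0.5] rot [0.   0.05 0.02] F jig [-0.83 -0.57] Fz -0.16 t 3.5 w -0.00024762186020577625
```

View pics/w2.png

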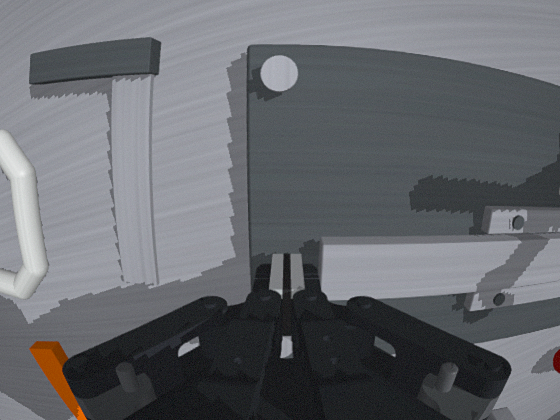

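```bash
python3 -m inch '0.5 3 0 0 0 0 -1; 0.5 6 0 0 0 0 -1; 0.5 10 0 0 0 0 -1; 0.5 14 0 0 0 0 -1; 0.5 18 0 0 0 0 -1; 0.5 22 0 0 0 0 -1; 0.5 26 0 0 0 0 -1; 0.5 30 0 0 0 0 -1'
python3 -c "
from h import *
d=grab('wrist','w3')
go(-1,-60,17)"
python3 -m inch '0 5 0 0 0 0 -1; 0 10 0 0 0 0 -1; 0 15 0 0 0 0 -1; 0 20 0 0 0 0 -1; 0 25 0 0 0 0 -1; 0 30 0 0 0 0 -1; 0 33 0 0 0 0 -1; 0 35 0 0 0 0 -1'
python3 -c "
from h import *
d=grab('wrist','w4')
d=grab('top','t4')
p=d['pixels'][160:255,220:365]
cv2.imwrite('pics/t4z.png',cv2.resize(p,None,fx=5.5,fy=5.5,interpolation=cv2.INTER_CUBIC))
go(-1,-60,17)"
```

```text
t: 4.3
tcp_pos: [0.5321, -0.1592, 0.0176]
tool_rot: [[-0.976, 0.219, 0.001], [0.219, 0.976, -0.0], [-0.001, -0.0, -1.0]]
ft_force: [-0.9, -2.4, 1.0]
grip_width: -0.0
now [  -0.7 -126.3   17.6] shift [ 0.2 66.3  0.6] rot [0.02 0.06 0.04] F jig [-0.18 -1.68] Fz 1.22 t 4.35 w 8.080079998969053e-05
t: 5.15
tcp_pos: [0.5399, -0.1242, 0.0176]
tool_rot: [[-0.976, 0.218, 0.001], [0.218, 0.976, 0.0], [-0.001, 0.0, -1.0]]
ft_force: [0.0, -2.9, 0.7]
grip_width: -0.0003
now [ -0.8 -90.8  17.5] shift [ 0.2 30.8  0.6] rot [0.07 0.05 0.04] F jig [-0.47 -1.18] Fz 0.94 t 5.25 w 0.0001537297719885738
```

View pics/w4.png

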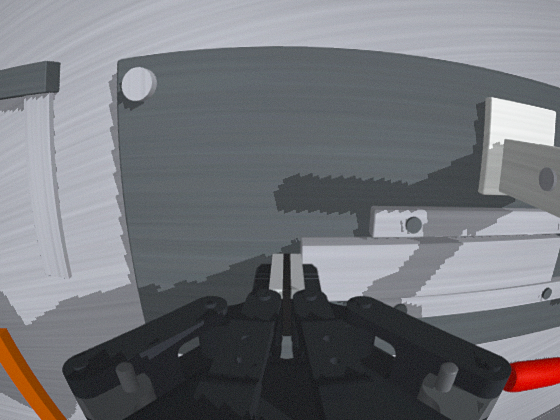

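View pics/t4z.png

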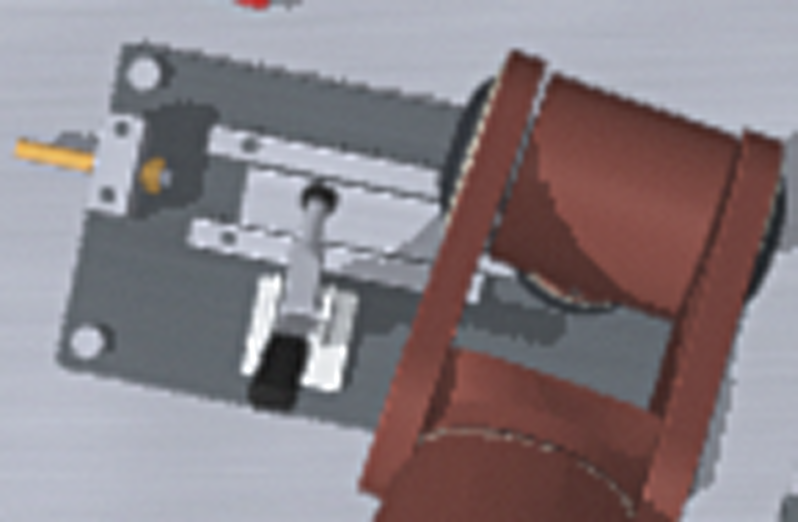

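```bash
python3 -c "
from h import *
d=load('t4')
for p in [(247,168),(240,222)]: print('front',injig(z2(*p,.024,d)).round(1))
for p in [(166,178),(173,178)]: print('screw',injig(z2(*p,.0195,d)).round(1))
cv2.imwrite('pics/t4y.png',cv2.resize(d['pixels'][175:210,235:275],None,fx=18,fy=16,interpolation=cv2.INTER_CUBIC))
"
```

```text
front [12.5 77.8 24. ]
front [-15.1  75.9  24. ]
screw [1.000e-01 1.177e+02 1.950e+01]
screw [  0.8 114.2  19.5]
```

View pics/t4y.png

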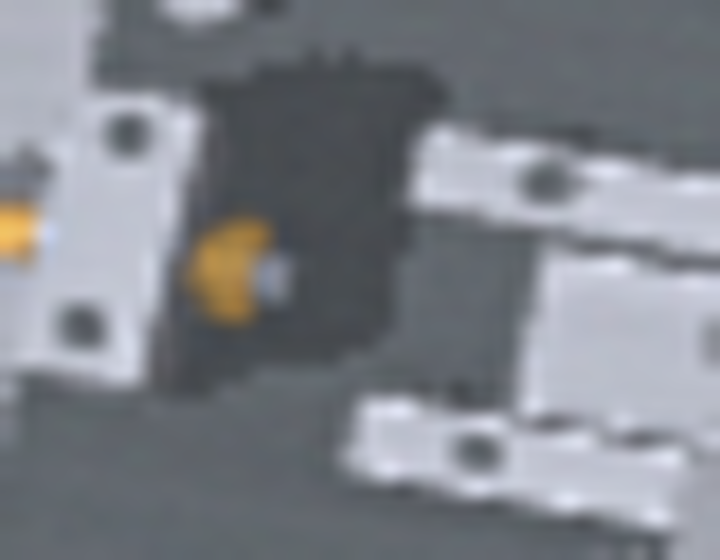

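```bash
python3 -m inch '0 4 0 0 0 0 -1; 0 9 0 0 0 0 -1; 0 14 0 0 0 0 -1; 0 19 0 0 0 0 -1; 0 24 0 0 0 0 -1; 0 28 0 0 0 0 -1; 0 31 0 0 0 0 -1; 0 32 0 0 0 0 -1'
python3 -c "
from h import *
d=grab('top','t5')
cv2.imwrite('pics/t5y.png',cv2.resize(d['pixels'][175:210,235:275],None,fx=18,fy=16,interpolation=cv2.INTER_CUBIC))
go(-1,-51,17)"
```

```text
t: 6.05
tcp_pos: [0.547, -0.0924, 0.0175]
tool_rot: [[-0.976, 0.218, 0.001], [0.218, 0.976, 0.001], [-0.001, 0.001, -1.0]]
ft_force: [-0.6, -2.2, -0.4]
grip_width: 0.0001
now [ -0.9 -58.4  17.6] shift [0.1 7.4 0.6] rot [0.09 0.05 0.06] F jig [-0.65 -1.02] Fz 0.67 t 6.1 w 0.0002769539515998976
```

View pics/t5y.png

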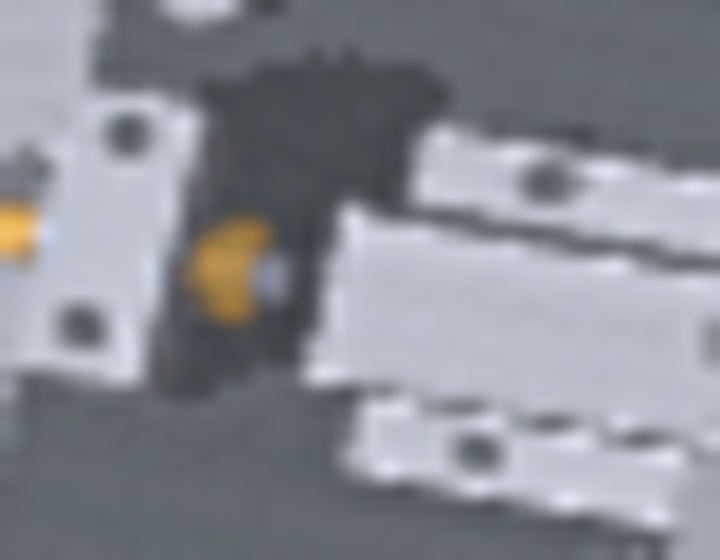

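```bash
python3 -m inch '0 1 0 0 0 0 -1; 0 2 0 0 0 0 -1; 0 3 0 0 0 0 -1; 0 4 0 0 0 0 -1; 0 5 0 0 0 0 -1; 0 5.5 0 0 0 0 -1; 0 6 0 0 0 0 -1; 0 6 0 0 0 0 -1'
python3 -c "
from h import *
d=grab('top','t6')
cv2.imwrite('pics/t6y.png',cv2.resize(d['pixels'][175:210,235:275],None,fx=18,fy=16,interpolation=cv2.INTER_CUBIC))
go(-1,-51,17)"
```

```text
t: 6.9
tcp_pos: [0.5483, -0.0864, 0.0176]
tool_rot: [[-0.976, 0.218, 0.001], [0.218, 0.976, 0.001], [-0.001, 0.002, -1.0]]
ft_force: [-0.2, -1.7, 0.8]
grip_width: 0.0002
now [ -0.9 -52.3  17.6] shift [0.1 1.3 0.6] rot [0.1  0.05 0.06] F jig [-0.87 -1.4 ] Fz 1.15 t 6.95 w -0.00015966992072219733
```

View pics/t6y.png

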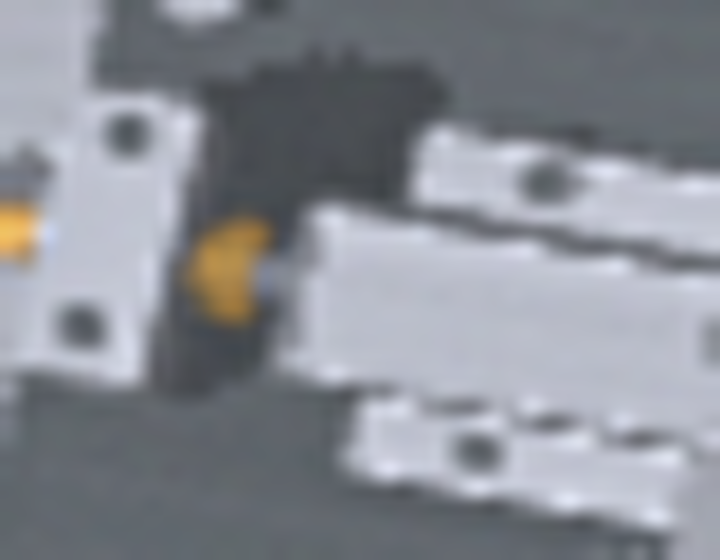

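```bash
python3 -m inch '0 0.5 0 0 0 0 -1; 0 1 0 0 0 0 -1; 0 1.5 0 0 0 0 -1; 0 2 0 0 0 0 -1; 0 2.3 0 0 0 0 -1; 0 2.5 0 0 0 0 -1; 0 2.5 0 0 0 0 -1; 0 2.5 0 0 0 0 -1'
python3 -c "
from h import *
go(-1,-51,17)"
python3 -m inch '0 0.1 0 0 0 0 -1; 0 0.2 0 0 0 0 -1; 0 0.3 0 0 0 0 -1; 0 0.4 0 0 0 0 -1; 0 0.5 0 0 0 0 -1; 0 0.6 0 0 0 0 -1; 0 0.6 0 0 0 0 -1; 0 0.6 0 0 0 0 -1'
python3 -c "
from h import *
d=grab('top','t7')
cv2.imwrite('pics/t7y.png',cv2.resize(d['pixels'][175:210,235:275],None,fx=18,fy=16,interpolation=cv2.INTER_CUBIC))
go(-1,-51,17)"
```

```text
t: 7.75
tcp_pos: [0.5489, -0.0839, 0.0176]
tool_rot: [[-0.976, 0.218, 0.001], [0.218, 0.976, 0.002], [-0.001, 0.002, -1.0]]
ft_force: [-0.5, -3.3, -0.0]
grip_width: -0.0005
now [ -0.9 -49.8  17.6] shift [ 0.1 -1.2  0.6] rot [0.1  0.05 0.05] F jig [ 0.21 -3.3 ] Fz -0.01 t 7.75 w -0.000504944633215616
t: 8.55
tcp_pos: [0.549, -0.0833, 0.0175]
tool_rot: [[-0.976, 0.218, 0.001], [0.218, 0.976, 0.002], [-0.001, 0.002, -1.0]]
ft_force: [-0.3, -2.3, 0.2]
grip_width: 0.0001
now [ -0.9 -49.1  17.5] shift [ 0.1 -1.9  0.5] rot [0.1  0.04 0.05] F jig [-0.17 -2.81] Fz -0.07 t 8.6 w 9.625134122002845e-06
```

View pics/t7y.png

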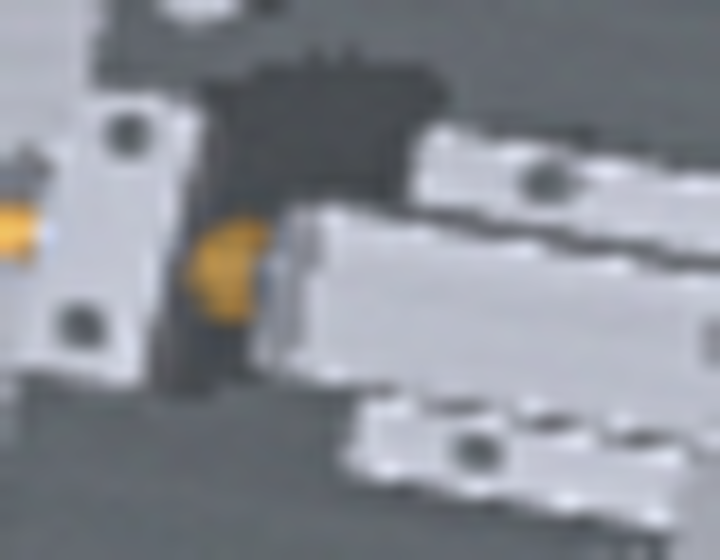

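```bash
python3 -m inch '0 0.1 0 0 0 0 -1; 0 0.2 0 0 0 0 -1; 0 0.3 0 0 0 0 -1; 0 0.4 0 0 0 0 -1; 0 0.5 0 0 0 0 -1; 0 0.6 0 0 0 0 -1; 0 0.6 0 0 0 0 -1; 0 0.6 0 0 0 0 -1'
python3 -c "
from h import *
go(-1,-51,17)"
```

```text
t: 9.4
tcp_pos: [0.5491, -0.0827, 0.0175]
tool_rot: [[-0.976, 0.218, 0.001], [0.218, 0.976, 0.002], [-0.001, 0.002, -1.0]]
ft_force: [-1.6, -2.6, -0.0]
grip_width: 0.0001
now [ -0.9 -48.5  17.5] shift [ 0.1 -2.5  0.5] rot [0.11 0.04 0.05] F jig [-1.03 -2.87] Fz -0.01 t 9.4 w 6.0224805443808707e-05
```

```bash
python3 -m inch '0 0.1 0 0 0 0 -1; 0 0.2 0 0 0 0 -1; 0 0.3 0 0 0 0 -1; 0 0.4 0 0 0 0 -1; 0 0.5 0 0 0 0 -1; 0 0.5 0 0 0 0 -1; 0 0.5 0 0 0 0 -1; 0 0.5 0 0 0 0 -1'
python3 -c "
from h import *
d=grab('top','t8')
cv2.imwrite('pics/t8y.png',cv2.resize(d['pixels'][175:210,235:275],None,fx=18,fy=16,interpolation=cv2.INTER_CUBIC))
go(-1,-51,17)"
```

```text
t: 10.2
tcp_pos: [0.5493, -0.0822, 0.0176]
tool_rot: [[-0.976, 0.218, 0.001], [0.218, 0.976, 0.002], [-0.001, 0.002, -1.0]]
ft_force: [-1.3, -3.1, -0.2]
grip_width: -0.0001
now [ -0.9 -48.   17.5] shift [ 0.1 -3.   0.5] rot [0.11 0.04 0.05] F jig [ 0.24 -2.57] Fz -0.56 t 10.25 w 0.00028768103402875385
```

View pics/t8y.png

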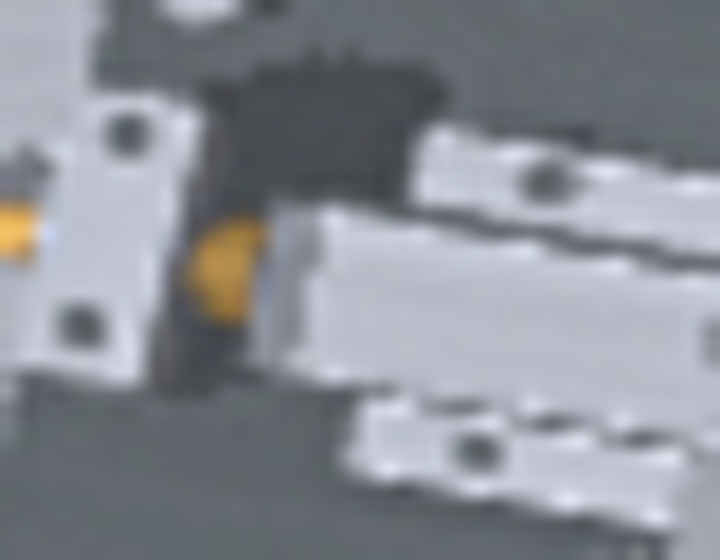

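Very close to the head, with no force rise yet, so I'm continuing in 0.5 mm steps.

```bash
python3 -m inch '0 0.1 0 0 0 0 -1; 0 0.2 0 0 0 0 -1; 0 0.3 0 0 0 0 -1; 0 0.4 0 0 0 0 -1; 0 0.5 0 0 0 0 -1; 0 0.5 0 0 0 0 -1; 0 0.5 0 0 0 0 -1; 0 0.5 0 0 0 0 -1'
python3 -c "
from h import *
go(-1,-51,17)"
```

```text
t: 11.05
tcp_pos: [0.5494, -0.0817, 0.0175]
tool_rot: [[-0.976, 0.218, 0.001], [0.218, 0.976, 0.002], [-0.001, 0.002, -1.0]]
ft_force: [-0.7, -2.5, 1.0]
grip_width: -0.0007
now [ -0.9 -47.5  17.5] shift [ 0.1 -3.5  0.5] rot [0.11 0.04 0.05] F jig [-0.1  -2.59] Fz 1.0 t 11.05 w -0.0006689244253070312
```

```bash
python3 -m inch '0 0.1 0 0 0 0 -1; 0 0.2 0 0 0 0 -1; 0 0.3 0 0 0 0 -1; 0 0.4 0 0 0 0 -1; 0 0.5 0 0 0 0 -1; 0 0.5 0 0 0 0 -1; 0 0.5 0 0 0 0 -1; 0 0.5 0 0 0 0 -1'
python3 -c "
from h import *
go(-1,-51,17)"
```

```text
t: 11.85
tcp_pos: [0.5495, -0.0814, 0.0176]
tool_rot: [[-0.976, 0.218, 0.001], [0.218, 0.976, 0.001], [-0.001, 0.002, -1.0]]
ft_force: [-0.9, -5.1, 0.2]
grip_width: -0.0
now [ -0.9 -47.2  17.6] shift [ 0.1 -3.8  0.6] rot [0.09 0.05 0.05] F jig [ 0.19 -5.14] Fz 0.2 t 11.85 w -1.6609108063335762e-05
```

```bash
python3 -m inch '0 0.1 0 0 0 0 -1; 0 0.2 0 0 0 0 -1; 0 0.3 0 0 0 0 -1; 0 0.3 0 0 0 0 -1; 0 0.3 0 0 0 0 -1; 0 0.3 0 0 0 0 -1; 0 0.3 0 0 0 0 -1; 0 0.3 0 0 0 0 -1'
python3 -c "
from h import *
d=grab('top','t9')
cv2.imwrite('pics/t9y.png',cv2.resize(d['pixels'][175:210,235:275],None,fx=18,fy=16,interpolation=cv2.INTER_CUBIC))
go(-1,-51,17)"
```

```text
t: 12.65
tcp_pos: [0.5494, -0.0813, 0.0175]
tool_rot: [[-0.976, 0.218, 0.001], [0.218, 0.976, 0.001], [-0.001, 0.001, -1.0]]
ft_force: [-1.4, -5.4, 0.4]
grip_width: -0.0001
now [ -0.9 -47.1  17.6] shift [ 0.1 -3.9  0.6] rot [0.06 0.04 0.06] F jig [ 0.44 -5.38] Fz 0.28 t 12.7 w -4.546217215511169e-05
```

View pics/t9y.png

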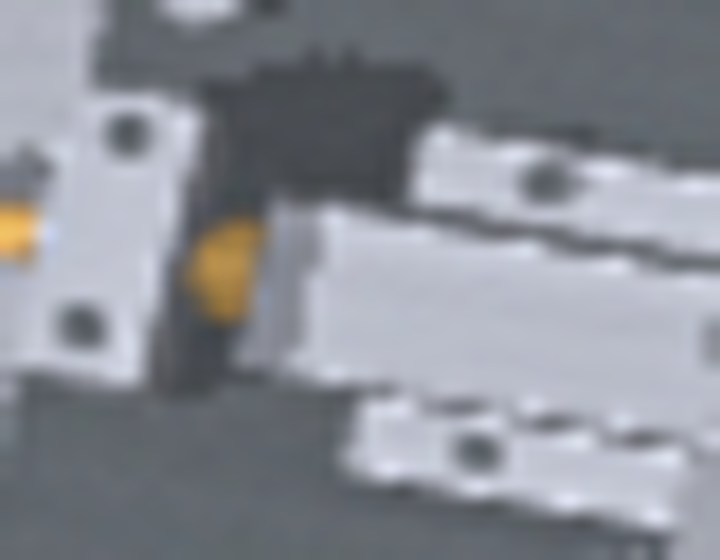

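```bash
python3 -m inch '0 0.1 0 0 0 0 -1; 0 0.2 0 0 0 0 -1; 0 0.3 0 0 0 0 -1; 0 0.4 0 0 0 0 -1; 0 0.5 0 0 0 0 -1; 0 0.6 0 0 0 0 -1; 0 0.6 0 0 0 0 -1; 0 0.6 0 0 0 0 -1'
python3 -c "
from h import *
go(-1,-70,17)"
```

```text
t: 13.5
tcp_pos: [0.5495, -0.0813, 0.0176]
tool_rot: [[-0.976, 0.218, 0.001], [0.218, 0.976, -0.0], [-0.001, -0.0, -1.0]]
ft_force: [-1.1, -6.1, 0.1]
grip_width: 0.0002
now [ -0.9 -47.1  17.6] shift [  0.1 -22.9   0.6] rot [-0.01  0.04  0.07] F jig [ 0.21 -6.18] Fz 0.13 t 13.5 w 0.000158100836348671
```

```bash
python3 -m inch '0 -5 0 0 0 0 -1; 0 -20 0 0 0 0 -1; 0 -23 -40 0 0 0 -1; 0 -23 -90 0 0 0 -1; 0 -23 -140 0 0 0 -1; 0 -23 -180 0 0 0 -1; 40 0 -182 0 0 0 -1; 75 30 -182 0 0 0 -1'
python3 -c "
from h import *
d=grab('top','t10')
cv2.imwrite('pics/t10y.png',cv2.resize(d['pixels'][160:255,220:365],None,fx=5.5,fy=5.5,interpolation=cv2.INTER_CUBIC))
go(-145,35,125)"
```

```text
t: 14.3
tcp_pos: [0.4832, -0.0361, 0.2021]
tool_rot: [[-0.975, 0.221, 0.005], [0.221, 0.975, 0.0], [-0.005, 0.001, -1.0]]
ft_force: [0.0, 0.7, -0.5]
grip_width: -0.0001
now [-81.2 -13.4 199.5] shift [63.5 48.3 74.8] rot [ 0.26 -0.14  0.16] F jig [1.31 4.71] Fz -2.46 t 14.35 w 2.6380638948946813e-05
```

View pics/t10y.png

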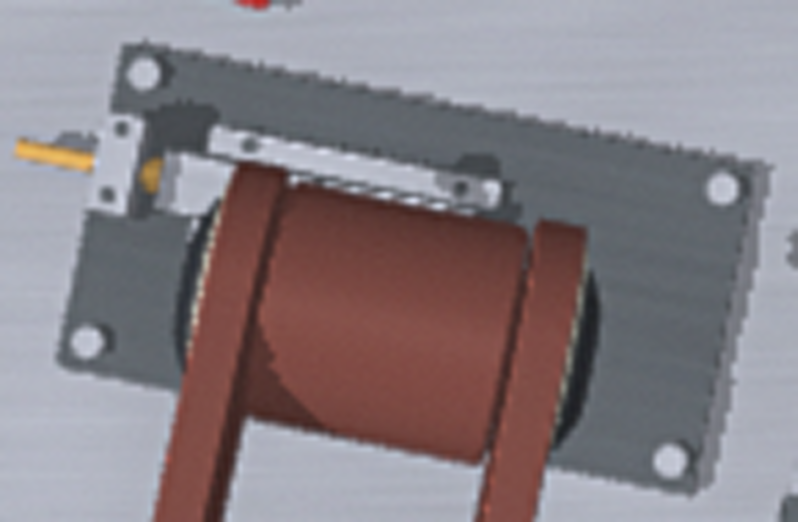

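The bar sits against the brass head at (165,180). Next I move behind the lever and go down.

```bash
python3 -m inch '30 24 0 0 0 0 -1; 63 48 0 0 0 0 -1; 63 48 0 0 0 0 -1; 63 48 30 0 0 0 -1; 63 48 60 0 0 0 -1; 63 48 75 0 0 0 -1; 63 48 75 0 0 0 -1; 63 48 75 0 0 0 -1'
python3 -c "
from h import *
d=grab('wrist','w11')
d=grab('scene','s11')
cv2.imwrite('pics/s11z.png',cv2.resize(d['pixels'][150:270,215:335],None,fx=5,fy=5,interpolation=cv2.INTER_CUBIC))
go(-120,35,125)"
```

```text
t: 15.15
tcp_pos: [0.4276, 0.0296, 0.1251]
tool_rot: [[-0.976, 0.217, -0.001], [0.217, 0.976, 0.005], [0.003, 0.005, -1.0]]
ft_force: [0.0, 0.6, 0.2]
grip_width: 0.0002
now [-143.3   34.6  126.3] shift [-23.3   0.3   1.3] rot [ 0.29 -0.01  0.14] F jig [-0.76  0.31] Fz -0.41 t 15.25 w -0.000252261621512449
```

View pics/w11.png

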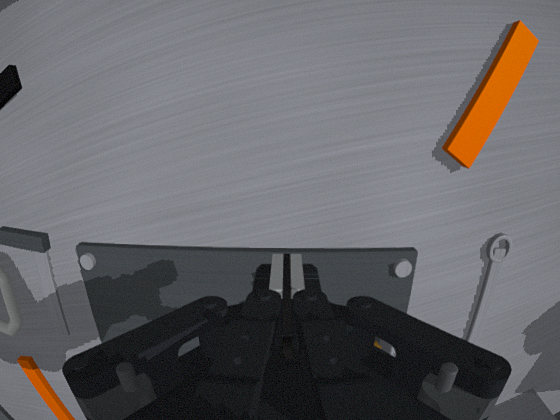

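View pics/s11z.png

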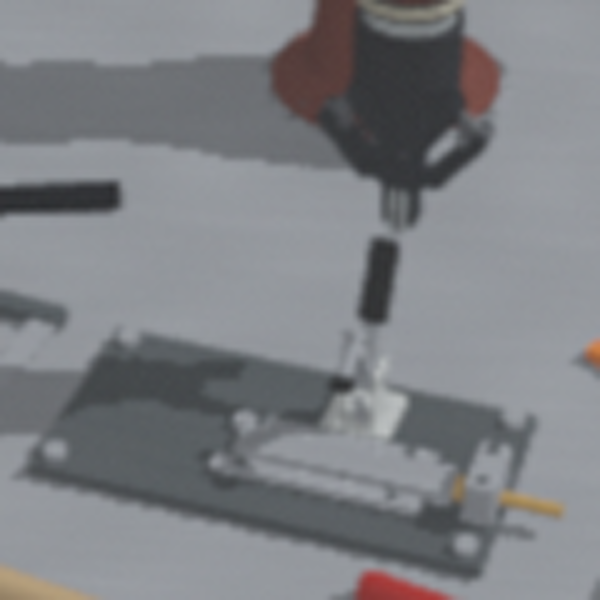

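```bash
python3 -m inch '-5 0 1 0 0 0 -1; -10 0 1 0 0 0 -1; -15 0 1 0 0 0 -1; -19 0 1 0 0 0 -1; -22 0 1 0 0 0 -1; -25 0 1 0 0 0 -1; -28 0 1 0 0 0 -1; -30 0 1 0 0 0 -1'
python3 -c "
from h import *
go(-75,35,125)"
```

```text
t: 16.05
tcp_pos: [0.4559, 0.0237, 0.1252]
tool_rot: [[-0.976, 0.217, -0.005], [0.217, 0.976, 0.006], [0.007, 0.005, -1.0]]
ft_force: [-8.1, 1.1, 7.1]
grip_width: -0.0001
now [-115.2   34.8  125.2] shift [-40.2   0.   -0.1] rot [ 0.28 -0.38  0.16] F jig [-8.12 -0.65] Fz 7.14 t 16.05 w -5.891285048193182e-05
```

```bash
python3 -m inch '-2 0 0 0 0 0 -1; -4.5 0 0 0 0 0 -1; -7 0 0 0 0 0 -1; -9.5 0 0 0 0 0 -1; -12 0 0 0 0 0 -1; -14.5 0 0 0 0 0 -1; -17 0 0 0 0 0 -1; -19 0 0 0 0 0 -1'
python3 -c "
from h import *
go(-75,35,125)"
```

```text
t: 16.85
tcp_pos: [0.4739, 0.0198, 0.1251]
tool_rot: [[-0.976, 0.217, -0.008], [0.216, 0.976, 0.007], [0.009, 0.005, -1.0]]
ft_force: [-3.3, 1.6, 3.0]
grip_width: 0.0002
now [-96.8  35.  125.1] shift [-21.8  -0.   -0.1] rot [ 0.28 -0.52  0.16] F jig [-3.58  0.83] Fz 2.95 t 16.85 w 0.0001556692692634573
```

```bash
python3 -m inch '-2 0 0 0 0 0 -1; -4.5 0 0 0 0 0 -1; -7 0 0 0 0 0 -1; -9.5 0 0 0 0 0 -1; -12 0 0 0 0 0 -1; -14.5 0 0 0 0 0 -1; -17 0 0 0 0 0 -1; -19 0 0 0 0 0 -1'
python3 -c "
from h import *
d=grab('scene','s12')
cv2.imwrite('pics/s12z.png',cv2.resize(d['pixels'][150:270,215:335],None,fx=5,fy=5,interpolation=cv2.INTER_CUBIC))
go(-75,35,125)"
```

```text
t: 17.65
tcp_pos: [0.4928, 0.0155, 0.1249]
tool_rot: [[-0.976, 0.217, -0.007], [0.217, 0.976, 0.007], [0.008, 0.005, -1.0]]
ft_force: [-0.3, -1.1, 0.9]
grip_width: 0.0
now [-77.2  35.  124.9] shift [-2.2  0.  -0.1] rot [ 0.28 -0.47  0.16] F jig [0.47 0.67] Fz 0.25 t 17.7 w 0.00020452738808545828
```

View pics/s12z.png

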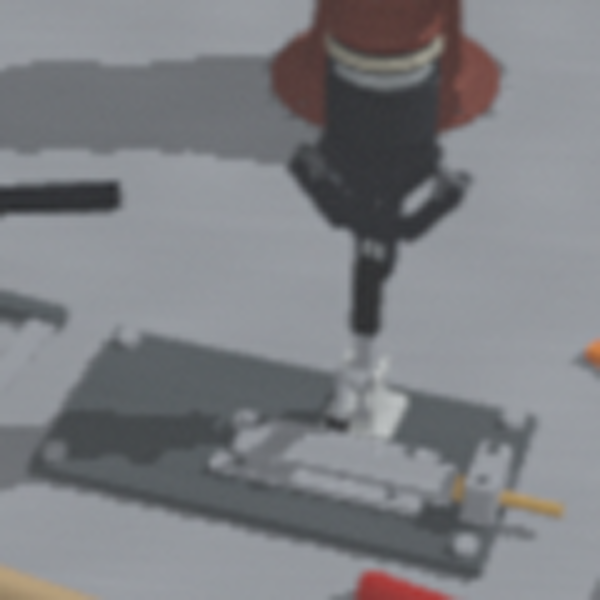

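```bash
python3 -m inch '-2 0 0 0 0 0 -1; -4 0 0 0 0 0 -1; -6 0 0 0 0 0 -1; -8 0 0 0 0 0 -1; -10 0 0 0 0 0 -1; -12 0 0 0 0 0 -1; -12 0 0 0 0 0 -1; -12 0 0 0 0 0 -1'
python3 -c "
from h import *
d=grab('scene','s13')
cv2.imwrite('pics/s13z.png',cv2.resize(d['pixels'][150:270,215:335],None,fx=5,fy=5,interpolation=cv2.INTER_CUBIC))
go(-75,35,125)"
```

```text
t: 18.5
tcp_pos: [0.5048, 0.0129, 0.1248]
tool_rot: [[-0.976, 0.217, -0.007], [0.217, 0.976, 0.006], [0.008, 0.005, -1.0]]
ft_force: [-0.4, -0.1, -0.4]
grip_width: 0.0002
now [-65.2  35.  124.7] shift [ 9.8  0.  -0.2] rot [ 0.28 -0.48  0.16] F jig [-0.52  0.47] Fz -0.09 t 18.55 w 7.44591046749574e-05
```

View pics/s13z.png

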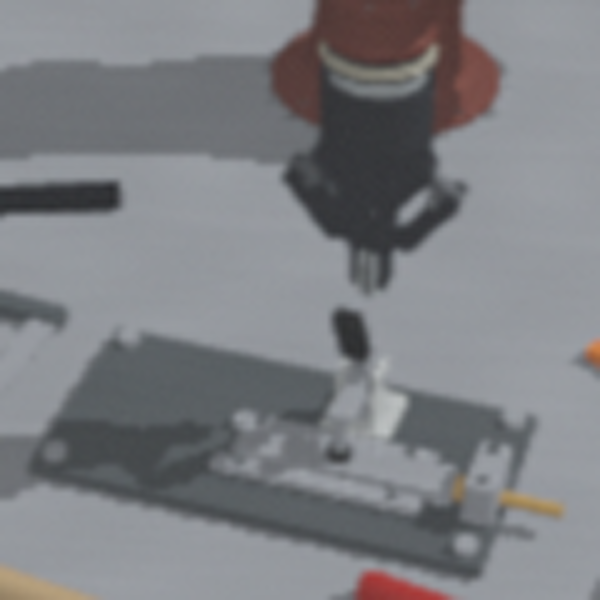

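The lever has snapped over, and the pad is on the bar at (340,452). I'll retreat up and back, then check the result.

```bash
python3 -m inch '10 0 0 0 0 0 -1; 20 0 -10 0 0 0 -1; 30 0 -40 0 0 0 -1; 40 0 -80 0 0 0 -1; 60 0 -110 0 0 0 -1; 90 20 -130 0 0 0 -1; 90 60 -130 0 0 0 -1; 90 100 -130 0 0 0 -1'
python3 -m inch '0 40 0 0 0 0 -1; 0 80 0 0 0 0 -1; 0 120 0 0 0 0 -1; 0 150 0 0 0 0 -1; 0 150 0 0 0 0 -1; 0 150 0 0 0 0 -1; 0 150 0 0 0 0 -1; 0 150 0 0 0 0 -1'
python3 -c "
from h import *
d=grab('top','t14')
z=lambda d,a,b:cv2.resize(d['pixels'][a:a+95,b:b+120],None,fx=6.5,fy=3*2,interpolation=cv2.INTER_CUBIC)
cv2.imwrite('pics/t14z.png',z(d,160,220))
s=grab('scene','s14')
cv2.imwrite('pics/s14z.png',z(s,180,215))
for q in (0,.93,1,):
  a=-.5+q; X=wrld(-55+100*np.sin(a),35,55+100*np.cos(a)); u,v=proj(d,X);w=proj(s,X);print(q,(u-220)*6.5,(v-160)*6,(w[0]-215)*6.5,(w[1]-180)*6)
o=bot.get_obs();print(o['t'],o['ft_force'])"
```

```text
t: 19.35
tcp_pos: [0.439, 0.1302, 0.258]
tool_rot: [[-0.976, 0.218, -0.002], [0.218, 0.976, 0.007], [0.004, 0.006, -1.0]]
ft_force: [1.2, -0.6, -0.5]
grip_width: 0.0004
t: 20.15
tcp_pos: [0.4715, 0.2755, 0.259]
tool_rot: [[-0.976, 0.219, -0.002], [0.219, 0.976, 0.007], [0.004, 0.006, -1.0]]
ft_force: [0.9, -0.6, 0.2]
grip_width: 0.0
0 318.79962104894605 436.03100801179687 500.06921778070483 106.53336148667
0.93 363.62294802425373 225.02601679721187 452.82652071176665 188.50779878624598
1 367.098690066688 211.23226669617014 449.1687172455786 199.37158202932272
20.25 [-0.24479917  0.46361529  0.16592567]
```

View pics/t14z.png

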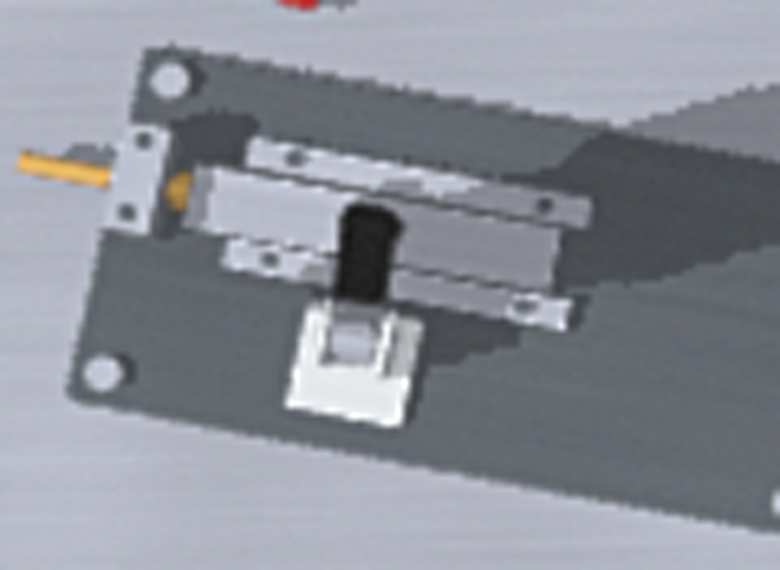

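View pics/s14z.png

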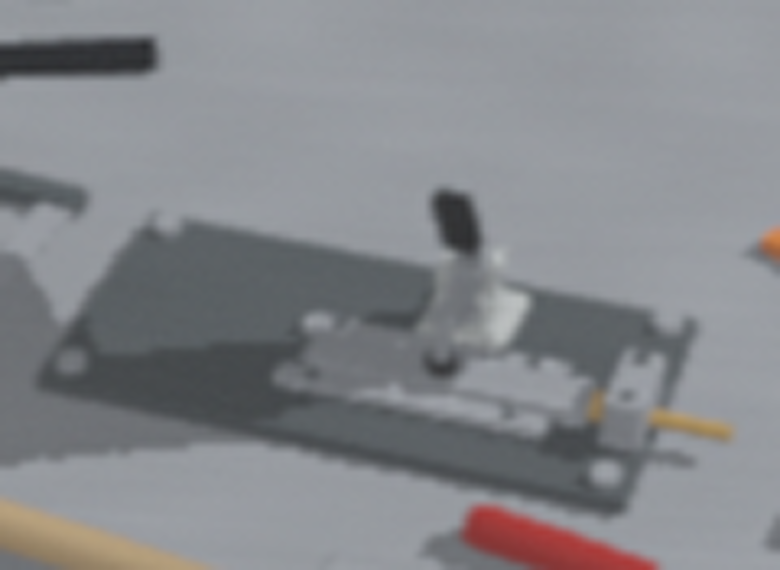

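View pics/t14.png

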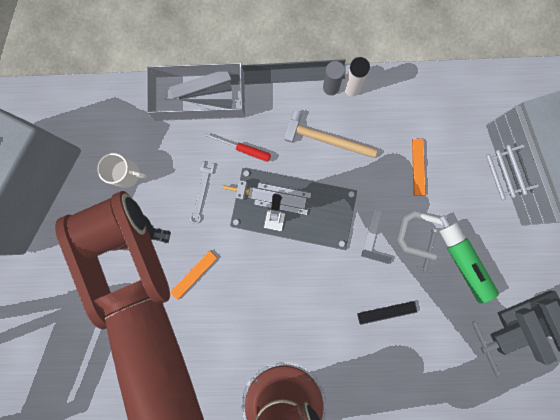

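```bash
python3 -c "
from h import *
a=load('t9')['pixels'];b=load('t14')['pixels']
for v in (190,192,194): print(a[v,243:256,0],b[v,243:256,0])
print(bot.sign_off())"
```

```text
[209 164 100  72  69  72 102 151 146 153 209 210 210] [209 161 100  70  69  71 100 149 147 151 208 208 209]
[213 113  80  70  73  79 134 148 151 199 203 200 200] [211 111  79  70  72  80 134 147 150 198 201 198 198]
[176 100  88  70  63  88 152 148 152 206 206 203 202] [174  99  87  72  63  85 150 148 150 204 205 201 202]
the job is handed in; nothing more can be done
None
```

The bar is home against the end stop, the clamp is shut on it, and the job is handed in. It was done at about 20 s, inside the 54 s limit; the hand-in reported no verdict.

- **Bar:** I pushed it along the channel with the closed fingertips, using steps of 0.5 mm or less near the end. Travel stopped dead on the screw head, and the force rose from about 2.7 N to about 6 N. I never read the pin directly; I take it as pushed in because the bar was stopped solid.
- **Clamp:** I pushed the lever over slowly. The highest reading between moves was about 11 N, counting the sideways and upward force together. It snapped past the middle by itself.
- **Last checks:** The lever tip is where a fully shut lever (about 1 rad) should be, in both the top and scene views. The pad sits on the bar, and the bar's front edge matches the pre-clamp picture to within image noise. The arm is clear with no force on it, and the bystanders look unmoved in the top view by eye. I could not measure the pad force.
- **Disagreement:** The wrist camera and the top camera placed the jig 2 to 5 mm apart. I used the top camera's values, and contact forces settled the final position.

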